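# Hold open the sprung gate of a reagent cage whose barrel bolt has sagged

## Task

A colleague needs both hands to reach into the small wire reagent cage, so its sprung gate has to be held open. The tall teal sample tube stands in the ring in front of the gate and would bar its swing, while the low brown vial stands in the ring beside it, clear of the swing, and would pass under the gate: swap the two, each standing upright in the other's ring. Then take the bolt's knob, lift the sagged bolt over the keeper's bent-up lip while drawing it back out of the keeper, pull the gate about half open (45 degrees), and finish still gripping and holding it there; do not knock over or shift anything else on the counter.

Things in the scene. Friction and masses are not known exactly. Their poses are not given: they have to be found in the camera images.
- cage: white wire-mesh reagent cage on a grey tray, fixed; 300 mm wide, 176 deep, 216 high. Origin: underside, mid-width, in the gate's plane; x points into the cage, y left along the front, z up. Fixed sheet below the gate, fixed latch stile left of it (y = 94 to 148). The tray's 4 mm thick apron with the two bottle rings reaches 152 mm before the gate (y = -152 to 174), edge 9 mm high.
- ring_clear (a point): centre of the left bottle ring, on the tray's surface (4 mm above the counter), in front of the latch stile (cage frame x = -110, y = 140 mm), outside the gate's swing. Bright steel ring: 42 mm inside, 48 outside diameter, rim 6 mm above the tray, dark floor. The vial stands here at the start.
- ring_gate (a point): centre of the right bottle ring, like the other, 90 mm to its right (cage frame x = -110, y = 50 mm): in front of the gate, inside its swing. The tall tube stands here at the start.
- tube: clear teal sample tube with a teal screw cap, standing, about 35 g: body 28 mm in diameter, cap 32 mm in diameter and 19 mm high, 110 mm high in all. Grasp the body or the cap. Origin: centre of its underside, z up. In the right ring it would be struck by the gate, whose lower edge is 95 mm above the counter.
- vial: small brown glass vial with a black screw cap, 35 g: 29 mm in diameter, 82 mm high with the cap; grasp the brown body between 10 and 50 mm above its underside (the cap is not solid). Origin: centre of its underside, z up. Standing in the right ring it clears the gate, which passes above it.
- gate_hinge (a point): on the gate's upright hinge axis at the right end of the gate (cage frame x = 0, y = -140 mm), 150 mm above the counter.
- gate (a joint): gate hinge, rad: 0 shut, grows as the free left edge swings out toward the robot (counter-clockwise from above), stop 1.7. A spring shuts it (0.15 N m when shut, 0.33 at 0.8 rad). White wire frame, 230 mm from hinge axis to free edge, 12 thick, from 95 to 205 mm above the counter. It cannot open while the bolt is in the keeper.
- knob (a point): middle of the bolt's upright knob (moves with bolt and gate): black cylinder with a red band, 18 mm in diameter, 34 high. At the start 230 mm above the counter (knob 211 to 245), 26 mm in front of the gate's mid-plane, 185 mm from the hinge axis along the gate. Gate top at 205 mm, cage top rail behind it at 216: grip from above with fingertips higher than 208 mm.
- bolt (a joint): draw of the horizontal barrel bolt along the gate, m: 0 fully in the keeper, grows as it is drawn toward the hinge (the robot's right), stop at 0.042. Its nose is clear of the keeper from 0.031 on. Friction 1 to 2 N.
- bolt_lift (a joint): lift of the bolt in its worn, tall straps, m: 0 sagged (rests so by its weight, 160 g), stop 0.016. Sagged, a notch under the bolt sits on the keeper's lip and the nose beyond it catches after 6 mm of draw. The lip stands 8 mm into the notch: the bolt must be 9 mm up or more (11 to 13 is good) while the nose passes, at draws of 6 to 31 mm.
- lip (a point): top middle of the bent-up brass lip at the mouth of the keeper on the latch stile, 102 mm left of the cage's middle, 24 mm before the gate plane, 173 mm above the counter; lip 22 mm deep (x), 4.5 mm thick (y).
- tube_rack: bystander: clear tube rack with tubes, 58x175x110 mm, origin centre of underside
- timer: bystander: white bench timer 66x62x18 mm, origin centre of underside
- marker: bystander: black marker pen 17x132x15 mm, origin centre of underside
- tape: bystander: roll of white tape 60x60x18 mm, origin centre of underside
- petri_a: bystander: petri dish 60x60x15 mm, origin centre of underside

How it is judged:
By the outcome, as a careful person would: the job done as asked, in the order asked, and still so for the second after the job is handed in, while the arm keeps its last pose, push and grip.
It also fails if it takes over 64 s, if anything falls off the work surface, if the arm or the gripper's body presses on something with over 40 N, if the wrist force passes 120 N, or if a joint passes its speed limit or range.

## Robot

A 6-joint arm with a two-finger parallel gripper is mounted at the origin on a cart in front of the work surface, level with it; the furniture and walls round the work are solid. World frame = base frame: x ahead of the robot, y to its left, z up, the work surface at z = 0. Lengths are in mm, angles in degrees, forces in N, time in s.
With the tool pointing down it reaches from about 325 to 925 mm from the base axis. Payload 3.1 kg.
Tool frame: the origin (TCP) lies at the very end of the fingers, on their centre line; the grasp point (between the pads) lies grasp_offset behind it (grasp_offset is the distance from the TCP to the grasp point, in mm); z points along the fingers, y is the line along which they close (so a half turn about z gives the same grasp; the last joint's range is limited). The gripper opens to 85 mm and grips with 20 to 120 N. Pads are 22 mm wide; open, the fingers measure 114 mm over their backs; the gripper's body (76 mm by 85 mm) begins 54 mm behind the grasp point. The pads swing forward as they close: fully open they stand 13 mm farther back than shut.
Start: joints at [-82.632, 12.427, 92.441, -0, 75.132, -6.429], TCP at [149.071, -606.974, 231.3] pointing down, gripper open.
Joint ranges: [-157.48, 157.48], [-44.54, 120.13], [17.64, 146.25], [-64.5, 244.5], [7.68, 150.69], [-147.95, 147.95]. Speed limits (degrees/s): [159.86, 159.86, 180, 180, 180, 180].

## Interface

Orientations are given as [roll, pitch, yaw] about the fixed x, y, z axes, in that order (R = Rz(yaw) Ry(pitch) Rx(roll)).
In Python, from station import * gives the robot as it stands. Calls block until the motion is done:
- goto(position, orientation): joint-space move of the TCP to a pose.
- move_l(position, attitude=None, speed=150): straight line of the TCP; attitude=None keeps the orientation; speed is the mean speed in mm/s.
- move_j(angles): joint-space move.
- grip(opening, squeeze=None): finger opening in mm; squeeze is the grip in N (None keeps the last); returns when the fingers have stopped.
- wait(seconds).
- solve_ik(position, orientation): joint angles nearest the present ones, or None.
- get_obs(): the state.
- get_image(name): name is "scene" or "top"; returns the picture (384x512x3 uint8, red, green, blue); there is no depth.
- get_calibration(name): a dict with "fx", "fy", "cx", "cy" (pixels), "R" (3x3) and "t" (3): a world point X has camera coordinates R X + t. Camera axes: x right, y down, z forward; pixel columns grow to the right and rows downward; lengths in mm; the calibration is good to about 2 mm. A picture is of the moment at which its call begins. get_calibration takes no time and is no camera call.
A pose or a line that the arm cannot do raises Unreachable and nothing moves.
- sign_off(): hands the job in; it is judged then, once.
Trained networks look in the newest picture that a camera, given by its name, has taken for a name from the list of things; names that differ only in an ending like _2 or _b are one class to them, and where a whole thing is asked for, a point or a joint stands for the part that bears it (a point fixed in the world has none). Each returns a list of dicts, best first, with "score" (0 to 1); they miss things now and then, are a little off and sometimes report something else, mostly with a low value. They report only what shows in the picture. A call takes as long as a camera call.
- spot_in(name, camera): "extent" ([centre column, centre row, width, height] in pixels, round what is visible of it).
- regions_of(name, camera): "region" (384x512 bool, what is visible of it) and "extent" ([centre column, centre row, width, height] in pixels, round what is visible of it).
The state is a dict: "t": time; "joint_pos": joint angles; "qvel": joint speeds; "effort": joint torques, N m; "tcp_pos": TCP position; "ee_rot": TCP orientation; "wrist_force": force on the tool from outside, world axes, zero at the start; "moment": the same for the moment, N m; "grip_width": finger opening in mm; "grip_force": force on a finger pad.
Only numpy, scipy, OpenCV 4.12 (cv2) and the standard library are available. Lean on these libraries where they do the work, as an engineer would, in place of code of your own. Each camera call takes 0.05 s, during which the arm holds its last target. There are 200 camera calls.

## Working session

There is one attempt and no reset: what is moved stays moved. The work goes in short steps, each a Python script; the robot and the scene stay as the last script left them, time stands still between calls to the robot, and variables do not carry over. Pictures are saved under pics/ and viewed, at most 10 in all, crops included, and the job is handed in when it is done.

```bash
mkdir -p pics; ls; python3 - <<'E'
from station import *
import cv2, numpy as np
o=get_obs(); print(o)
for c in ("scene","top"):
    im=get_image(c); cv2.imwrite(f"pics/{c}0.png",im[:,:,::-1])
    k=get_calibration(c); print(c,k)
    for n in ("cage","tube","vial","knob","lip","ring_clear","ring_gate","gate","tube_rack","timer","marker","tape","petri_a"):
        print(c,n,[(round(d["score"],2),np.round(d["extent"],1).tolist()) for d in spot_in(n,c)[:2]])
E
```

```text
pics
{'t': 0.0, 'joint_pos': array([-8.26316652e+01,  1.24770556e+01,  9.25302642e+01, -2.11101259e-03,
        7.51305751e+01, -6.42851764e+00]), 'qvel': array([-0.00402249,  0.02380533, -0.00552271, -0.00863876, -0.09979489,
       -0.04070787]), 'effort': array([-5.03172087e-04, -3.96850598e+01, -3.03850651e+01, -5.61866500e-05,
        9.79422854e-03,  6.43503128e-06]), 'tcp_pos': array([ 148.95551422, -606.14281764,  229.94875911]), 'ee_rot': array([-1.79862744e+02, -1.34129944e-02,  1.37973805e+01]), 'wrist_force': array([-0.47936037,  0.16599003,  0.66602293]), 'moment': array([ 0.02172029,  0.01954501, -0.02104833]), 'grip_force': 0.0, 'grip_width': 85.29706696114765}
scene {'fx': 421.51916298509326, 'fy': 421.51916298509326, 'cx': 257.214292599897, 'cy': 181.62435792512832, 'R': array([[-0.52616526, -0.85033714, -0.00876693],
       [-0.38729053,  0.24879743, -0.88775328],
       [ 0.75707078, -0.46370959, -0.46023609]]), 't': array([423.69146426, 312.96915243, 863.21323693])}
scene cage [(0.57, [296.3, 177.9, 137.4, 124.4])]
scene tube [(0.89, [304.0, 202.2, 12.2, 36.0]), (
[... 947 characters left out ...]
, 133.7])]
top tube [(0.67, [304.8, 207.8, 16.0, 15.3])]
top vial [(0.57, [326.2, 160.9, 133.8, 142.5])]
top knob [(0.79, [313.5, 168.5, 57.0, 16.4])]
top lip [(0.72, [323.4, 160.5, 131.5, 141.4])]
top ring_clear [(0.89, [325.7, 160.5, 130.6, 136.2]), (0.32, [332.9, 165.0, 91.6, 21.8])]
top ring_gate [(0.87, [323.4, 159.8, 131.4, 136.4])]
top gate [(0.89, [335.4, 166.2, 94.7, 21.2])]
top tube_rack [(0.59, [312.9, 167.3, 52.8, 15.8]), (0.57, [145.3, 214.1, 68.6, 31.2])]
top timer [(0.59, [205.6, 248.2, 23.3, 24.7])]
top marker [(0.57, [300.6, 248.4, 49.2, 9.7])]
top tape [(0.52, [201.9, 197.3, 21.6, 16.2])]
top petri_a [(0.59, [361.5, 248.4, 19.7, 21.5]), (0.33, [323.4, 160.3, 135.2, 135.6])]
```

```bash
python3 - <<'E'
import cv2
a=cv2.imread("pics/top0.png")[85:265,240:400]; cv2.imwrite("pics/topc.png",cv2.resize(a,(533,600),interpolation=cv2.INTER_CUBIC))
a=cv2.imread("pics/scene0.png")[105:255,210:400]; cv2.imwrite("pics/scenec.png",cv2.resize(a,(760,600),interpolation=cv2.INTER_CUBIC))
E
```

```text
(no output)
```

View pics/topc.png

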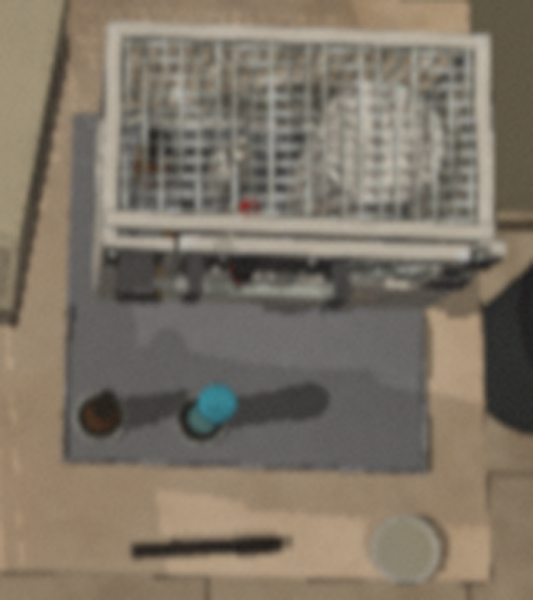

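View pics/scenec.png

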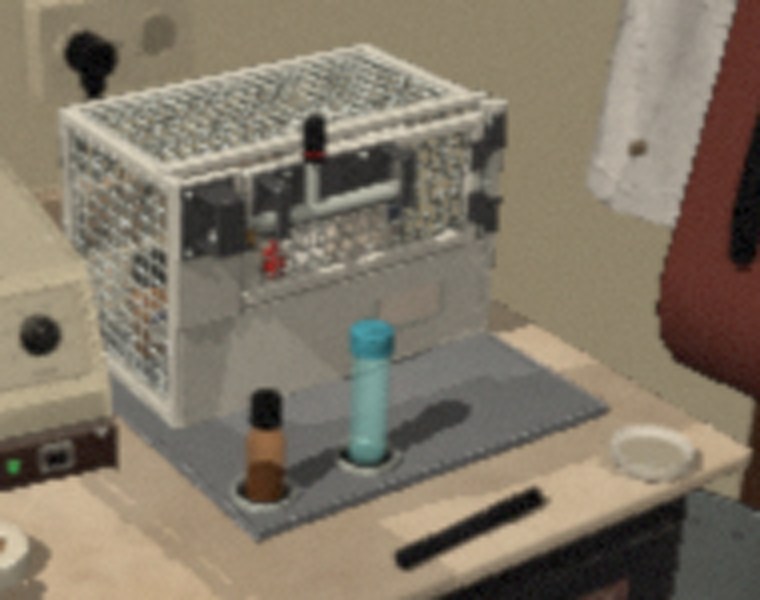

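View pics/top0.png

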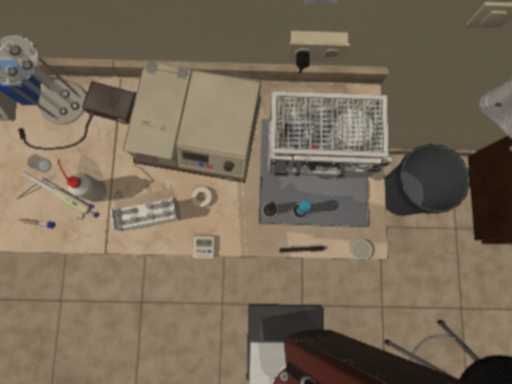

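The top crop shows the vial ring at about (101,415) and the tube ring at (203,415), with the apron's front corners at (67,460) and (430,470). The scene crop shows the knob at (315,137), the apron corners at (262,538) and (607,408), the vial base at (265,495) and the tube base at (369,460). I'll fit the cage pose to these points.

```bash
cat > fit.py <<'E'
from station import *
import numpy as np, cv2
from scipy.optimize import least_squares
def proj(c,X):
    k=get_calibration(c); p=np.asarray(X)@k["R"].T+k["t"]
    return np.stack([k["fx"]*p[...,0]/p[...,2]+k["cx"],k["fy"]*p[...,1]/p[...,2]+k["cy"]],-1)
def c2w(p,X):
    X=np.asarray(X,float); c,s=np.cos(p[2]),np.sin(p[2])
    return np.stack([p[0]+c*X[...,0]-s*X[...,1],p[1]+s*X[...,0]+c*X[...,1],X[...,2]],-1)
def tri(pixs):
    A=lambda v:np.concatenate([proj(c,v)-uv for c,uv in pixs.items()])
    r=least_squares(A,[600,-150,50]); return r.x,r.fun
E
python3 - <<'E'
from fit import *
T=lambda u,v:(240+u/3.333,85+v/3.333); S=lambda u,v:(210+u/4,105+v/4)
obs=[("top",(-152,174,6),T(67,461)),("top",(-152,-152,6),T(430,470)),
("top",(-110,140,8),T(101,415)),("top",(-110,50,8),T(203,417)),
("top",(176,150,216),T(106,24)),("top",(176,-150,216),T(491,38)),
("scene",(-152,174,6),S(261,537)),("scene",(-152,-152,6),S(607,408)),
("scene",(-26,45,230),S(315,137)),("scene",(-110,140,8),S(263,492)),("scene",(-110,50,8),S(369,460)),
("scene",(176,150,216),S(62,110)),("scene",(0,150,0),S(177,425))]
f=lambda p:np.concatenate([proj(c,c2w(p,X))-uv for c,X,uv in obs])
r=least_squares(f,[700,-150,0],loss="soft_l1",x_scale=[100,100,.1]);print(r.x,np.degrees(r.x[2]))
for o,e in zip(obs,f(r.x).reshape(-1,2)):print(o[0],o[1],e.round(1))
print("knob",c2w(r.x,(-26,45,230)),proj("top",c2w(r.x,(-26,45,230))))
for c in("top","scene"):
  get_image(c)
  for n in("tube","vial","knob"):
    for d in regions_of(n,c)[:2]:
      m=d["region"];ys,xs=np.nonzero(m);print(c,n,round(d["score"],2),np.round(d["extent"],1),m.sum(),xs.mean().round(1),ys.mean().round(1))
for n,y in(("tube",50),("vial",140)):
  for z in(4,86,114):
    X=c2w(r.x,(-110,y,z)); print(n,X.round(1),proj("top",X).round(1),proj("scene",X).round(1))
for q in[(220,0),(0,0)]:pass
np.save("cage.npy",r.x)
E
```

```text
[ 6.32155863e+02 -3.32751302e+01 -6.80646201e-03] -0.38998154663740875
top (-152, 174, 6) [-1.9  0.5]
top (-152, -152, 6) [-1.1  0.9]
top (-110, 140, 8) [-0.3  0.4]
top (-110, 50, 8) [-0.7  0.7]
top (176, 150, 216) [ 0.1 -2.3]
top (176, -150, 216) [ 0.1 -2.8]
scene (-152, 174, 6) [ 0.1 -0.7]
scene (-152, -152, 6) [ 1.2 -0.8]
scene (-26, 45, 230) [ 0.6 -0.5]
scene (-110, 140, 8) [ 1.4 -0.9]
scene (-110, 50, 8) [ 0.2 -1.9]
scene (176, 150, 216) [-0.8 -3. ]
scene (0, 150, 0) [0.1 2. ]
knob [606.46275359  11.90079408 230.        ] [313.05727409 165.7991843 ]
top tube 0.63 [303.  209.4  11.6  14.4] 145 303.1 207.8
top vial 0.57 [324.4 160.7 130.1 133.6] 14908 321.1 158.0
top knob 0.63 [311.8 167.5  50.1  13.8] 285 315.2 170.2
scene tube 0.63 [304.4 202.   12.2  38.2] 330 302.2 202.0
scene vial 0.62 [278.6 216.    8.9  26.6] 260 276.5 216.3
scene knob 0.62 [292.  148.9  34.3  29.4] 291 291.2 151.0
scene knob 0.41 [294.8 178.8 137.  123.7] 10488 285.8 172.8
tube [522.5  17.5   4. ] [300. 211.] [302.4 219.2]
tube [522.5  17.5  86. ] [303.5 207.4] [303.6 195.1]
tube [522.5  17.5 114. ] [304.8 206. ] [304.  186.5]
vial [523.1 107.5   4. ] [269.9 210.1] [277.1 228.2]
vial [523.1 107.5  86. ] [271.1 206.4] [277.5 203.5]
vial [523.1 107.5 114. ] [271.6 205. ] [277.6 194.7]
```

```bash
python3 - <<'E'
from fit import *
T=lambda u,v:(240+u/3.333,85+v/3.333); S=lambda u,v:(210+u/4,105+v/4)
obs=[("top",(-152,174,6),T(67,461)),("top",(-152,-152,6),T(430,470)),
("top",(-110,140,8),T(101,415)),("top",(-110,50,8),T(203,417)),("top",(-110,50,114),T(215,404)),
("scene",(-152,174,6),S(261,537)),("scene",(-152,-152,6),S(607,408)),
("scene",(-26,45,230),S(315,137)),("scene",(-110,140,8),S(263,492)),("scene",(-110,50,8),S(369,460))]
f=lambda p:np.concatenate([proj(c,c2w(p,X))-uv for c,X,uv in obs])
r=least_squares(f,[700,-150,0],loss="soft_l1",x_scale=[100,100,.1]);p=r.x;print(p,np.degrees(p[2]));print(f(p).reshape(-1,2).round(1))
np.save("cage.npy",p)
out=[]
for c,(u0,v0,w,h) in(("top",(255,150,80,80)),("scene",(255,125,75,120))):
  k=600//h if c=="scene" else 5
  im=get_image(c)[v0:v0+h,u0:u0+w,::-1]; im=cv2.resize(im,None,fx=k,fy=k,interpolation=cv2.INTER_CUBIC)
  def ring(x,y,z,rad,col):
    a=np.linspace(0,2*np.pi,40); P=c2w(p,np.stack([x+rad*np.cos(a),y+rad*np.sin(a),0*a+z],-1))
    q=(proj(c,P)-(u0,v0)+.5)*k; cv2.polylines(im,[q.astype(np.int32)],True,col,1)
  for y in(50,140): ring(-110,y,10,24,(0,255,255))
  ring(-110,50,114,16,(0,255,0)); ring(-110,140,86,14.5,(0,255,0)); ring(-26,45,245,9,(255,0,255)); ring(-26,45,211,9,(255,0,255))
  q=(proj(c,c2w(p,[(-24-11,102,173),(-24+11,102,173)]))-(u0,v0)+.5)*k; cv2.polylines(im,[q.astype(np.int32)],False,(255,255,0),1)
  q=(proj(c,c2w(p,[(-6,90,205),(-6,-140,205),(-6,-140,95),(-6,90,95)]))-(u0,v0)+.5)*k; cv2.polylines(im,[q.astype(np.int32)],True,(0,0,255),1)
  out.append(cv2.copyMakeBorder(im,0,600-im.shape[0],0,0,cv2.BORDER_CONSTANT))
cv2.imwrite("pics/ov.png",np.hstack(out))
E
```

```text
[ 6.33550115e+02 -3.23115997e+01  8.19818431e-04] 0.04697213608747082
[[-1.9  0.5]
 [-1.1  0. ]
 [-0.4  0.3]
 [-0.8  0.4]
 [ 0.2 -0.6]
 [ 0.1 -0.8]
 [ 0.6 -1.2]
 [ 0.2 -0.5]
 [ 1.3 -1. ]
 [-0.  -2.1]]
```

View pics/ov.png

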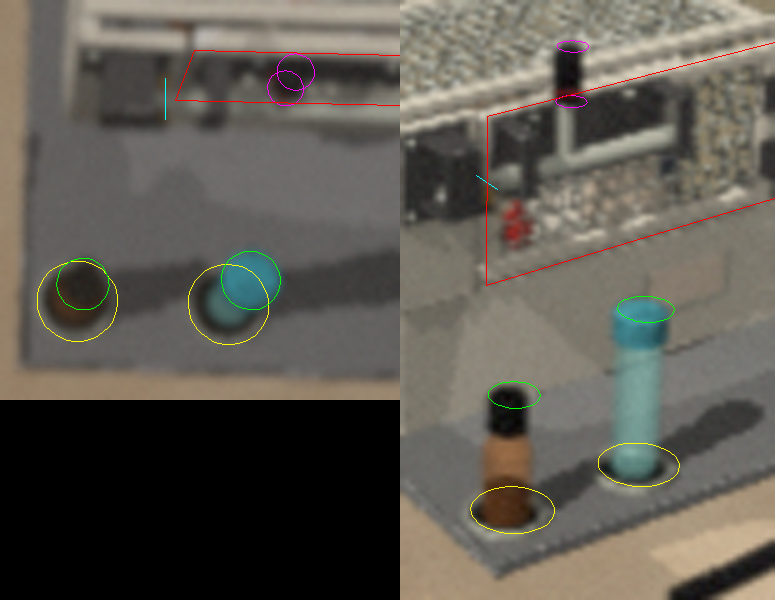

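The overlays match the rings, caps, knob and gate to about 1 px, which is good enough to act on. First I'll move the tube to a free spot on the apron.

```bash
cat > arm.py <<'E'
from fit import *
p=np.load("cage.npy")+[0,1,0]
PSI=90+np.degrees(p[2])
def w(x,y,z): return c2w(p,(x,y,z))
def st(m=""):
    o=get_obs(); print(m,round(o["t"],2),o["tcp_pos"].round(1),o["ee_rot"].round(1),"F",o["wrist_force"].round(1),"g",round(o["grip_width"],1),round(o["grip_force"],1)); return o
def pick(x,y,z,hi,sq=25):
    goto(w(x,y,hi),[180,0,PSI]); move_l(w(x,y,z),speed=150); st("at"); grip(10,sq); st("grip")
def place(x0,y0,x,y,z,hi):
    move_l(w(x0,y0,hi),speed=150); st("up"); move_l(w(x,y,hi),speed=150); move_l(w(x,y,z+1.0),speed=100); st("down"); grip(60); move_l(w(x,y,hi),speed=200); st("off")
E
python3 - <<'E'
from arm import *
print(grasp_offset)
for q,a in((w(-110,50,300),PSI),(w(-26,45,215),0),(w(-124,-53,225),45)): print(solve_ik(q,[180,0,a]))
goto(w(-110,50,260),[180,0,PSI]); grip(60)
pick(-110,50,58,140)
place(-110,50,-110,-45,58,140)
cv2.imwrite("pics/a.png",np.hstack([cv2.resize(get_image("top")[130:260,240:380,::-1],None,fx=3,fy=3),cv2.resize(get_image("scene")[125:255,250:370,::-1],None,fx=3,fy=3)]))
E
```

```text
18.700000000000003
[ -5.64469786  -2.92411468 101.49270607   0.          81.43140861
  -5.69167   ]
[-5.32610297e+00  1.11432675e+01  9.57521051e+01 -2.54444375e-14
  7.31046275e+01  8.46738970e+01]
[-1.71940897e+01 -5.83872911e-01  1.07317724e+02 -2.54444375e-14
  7.32661487e+01  2.78059103e+01]
at 6.11 [525.2  18.4  59.7] [179.8   0.   90. ] F [-0.5 -0.4  1.6] g 59.7 0.0
grip 6.49 [525.1  18.5  59.6] [179.8   0.   90. ] F [ 0.4 -0.5  5.6] g 29.2 24.2
up 7.19 [522.5  18.7 139. ] [-179.9   -0.    90. ] F [ 0.1 -1.1 -0.9] g 29.4 25.1
down 8.93 [523.4 -76.3  59.6] [-179.9    0.    90.1] F [-3.1  0.4  4.8] g 29.4 25.4
off 9.89 [523.3 -76.4 139.7] [-180.   -0.   90.] F [-0.6 -0.1 -0.5] g 60.2 0.0
```

View pics/a.png

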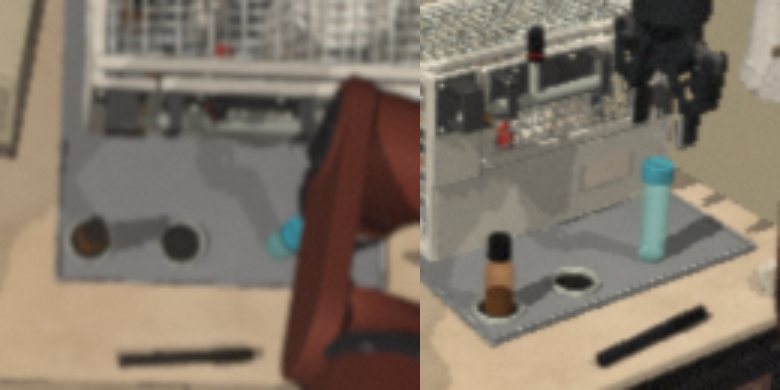

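The tube now stands on the apron at scene-crop (655,210). The right ring is empty, at top-crop (181,242) and scene-crop (576,281). The vial is next.

```bash
python3 - <<'E'
from arm import *
for c,uv in(("top",(300.3,210.7)),("scene",(302,218.7))): print(c,proj(c,w(-110,50,9)),uv)
pick(-110,140,17,120)
place(-110,140,-110,50,17,120)
pick(-110,-45,58,150)
move_l(w(-110,-45,240),speed=200)
place(-110,-45,-110,140,58,240)
cv2.imwrite("pics/b.png",np.hstack([cv2.resize(get_image("top")[130:260,240:380,::-1],None,fx=3,fy=3),cv2.resize(get_image("scene")[125:255,250:370,::-1],None,fx=3,fy=3)]))
E
```

```text
top [299.85293187 210.41741908] (300.3, 210.7)
scene [301.9584641  217.75102988] (302, 218.7)
at 11.59 [524.5 108.1  17.8] [179.9  -0.   90. ] F [ 0.2 -0.4  1.2] g 59.8 0.0
grip 11.97 [524.7 108.7  18.4] [179.9  -0.   90.1] F [-0.7 -0.8  4.7] g 28.2 24.6
up 12.8 [522.3 108.6 118.8] [-179.9    0.    90. ] F [-0.3 -0.2 -1.5] g 28.4 24.7
down 14.72 [522.   18.9  18.4] [-179.7   -0.    90.1] F [-5.4  0.4  7.5] g 28.1 25.6
off 15.78 [522.8  18.6 119.3] [-179.9   -0.    90. ] F [-0.5 -0.5  0.3] g 60.4 0.0
at 17.03 [524.  -76.   58.3] [180.    0.   90.1] F [ 0.6 -0.6 -0.3] g 60.2 0.0
grip 17.43 [524.8 -76.7  59.4] [179.9   0.   90. ] F [-0.6  0.9  3.7] g 29.8 24.2
up 18.73 [522.9 -76.2 238.6] [-179.9   -0.    90. ] F [-0.4 -0.5  0. ] g 29.5 25.2
down 22.07 [524.1 108.6  59.5] [179.9  -0.   90. ] F [-0.2  0.4 -0.5] g 29.7 25.1
off 23.53 [522.4 108.5 238.4] [-179.8    0.    90. ] F [-0.9 -0.7 -0.3] g 60.2 0.0
```

View pics/b.png

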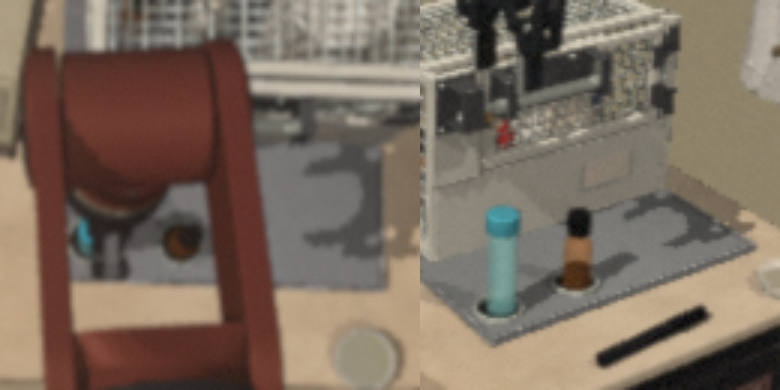

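The tube is upright in the left ring (scene-crop (502,262)) and the vial upright in the right ring (577,250). Next is the knob.

```bash
python3 - <<'E'
from arm import *
a=np.degrees(p[2]); R=[180,0,a]
goto(w(-40,45,300),R); grip(46,50)
move_l(w(-26,45,300),speed=150)
cv2.imwrite("pics/c.png",cv2.resize(get_image("scene")[60:200,240:360,::-1],None,fx=4,fy=4))
move_l(w(-26,45,225),speed=80); st("225")
move_l(w(-26,45,212),speed=40); st("212")
grip(5,50); st("grip")
E
```

```text
225 26.58 [608.1  13.6 225.9] [ 1.8e+02 -1.0e-01  0.0e+00] F [0.  0.5 0.2] g 45.8 0.0
212 27.06 [607.2  13.7 211.4] [-1.8e+02  1.0e-01  0.0e+00] F [ 0.1 -0.5  0.1] g 46.2 0.0
grip 27.43 [607.7  13.8 212.4] [-180.   -0.    0.] F [0.1 1.3 1.5] g 16.7 48.7
```

```bash
python3 - <<'E'
from arm import *
move_l(w(-26,45,224.5),speed=25); st("lift")
for d in(4,12,20,28,36):
    move_l(w(-26,45-d,224.5),speed=40); st(d)
im=np.hstack([cv2.resize(get_image("top")[130:230,250:350,::-1],None,fx=3.9,fy=3.9),cv2.resize(get_image("scene")[100:200,250:350,::-1],None,fx=3.9,fy=3.9)])
cv2.imwrite("pics/d.png",im)
E
```

```text
lift 28.07 [607.5  13.7 224.6] [-1.8e+02 -0.0e+00  1.0e-01] F [ 0.3  0.9 -2.3] g 16.7 48.7
4 28.32 [607.5   9.2 224.4] [180.   0.   0.] F [ 0.2  0.7 -2. ] g 16.7 48.8
12 28.68 [607.5   0.7 224.4] [179.9   0.    0. ] F [ 0.4 -1.2 -1.8] g 16.5 48.8
20 29.02 [607.4  -7.1 224.4] [179.9   0.    0. ] F [-0.6 -0.8 -1.6] g 16.3 48.9
28 29.38 [607.4 -15.  224.4] [179.9   0.    0. ] F [-0.8 -2.4 -1.4] g 16.7 48.9
36 29.73 [607.4 -23.  224.4] [180.   0.   0.] F [-1.4 -1.5 -1.5] g 16.4 48.9
```

View pics/d.png

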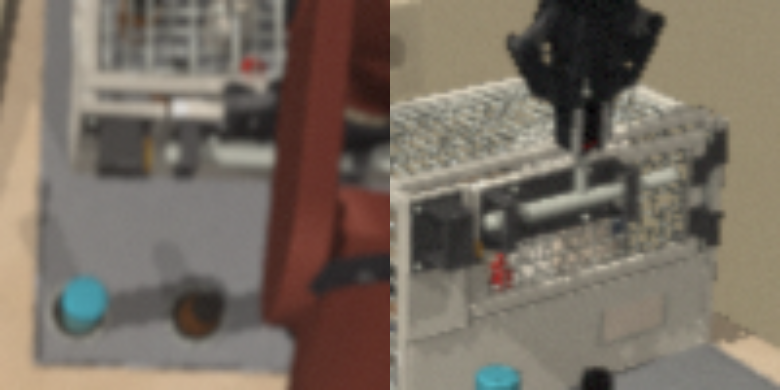

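The bolt is drawn and its nose is clear of the brass keeper lip (scene-crop (480,225)), with the knob still gripped. Next I swing the gate along its arc.

```bash
cat >> arm.py <<'E'
def arc(th):
    t=np.radians(th); x,y=-26,185-36
    return w(np.cos(t)*x-np.sin(t)*y, -140+np.sin(t)*x+np.cos(t)*y,224.5),[180,0,np.degrees(p[2])+th]
E
python3 - <<'E'
from arm import *
for th in list(range(4,45,5))+[45.5]:
    q,R=arc(th); move_l(q,R,speed=50); o=st(th)
    if np.linalg.norm(o["wrist_force"])>20: print("STOP");break
wait(.5); st("end")
im=np.hstack([cv2.resize(get_image("top")[130:260,250:380,::-1],(390,390)),cv2.resize(get_image("scene")[100:250,240:390,::-1],(390,390))])
cv2.imwrite("pics/e.png",im)
E
```

```text
4 30.18 [597.8 -24.7 224.9] [ 1.8e+02 -1.0e-01  4.0e+00] F [ 1.   0.1 -1.6] g 16.4 48.9
9 30.6 [585.1 -28.2 224.8] [ 1.8e+02 -1.0e-01  9.0e+00] F [ 0.9 -0.9 -0.9] g 16.6 48.9
14 31.02 [572.7 -32.9 224.7] [-1.8e+02 -1.0e-01  1.4e+01] F [ 1.8  0.2 -1.9] g 16.7 48.9
19 31.43 [560.8 -38.7 224.6] [-180.   -0.   19.] F [ 0.4  0.1 -1.5] g 16.9 48.9
24 31.85 [549.5 -45.5 224.6] [-180.   -0.   24.] F [ 1.   0.9 -2.3] g 16.7 48.9
29 32.27 [538.8 -53.3 224.5] [-180.   -0.   29.] F [ 0.9  1.5 -2.4] g 16.5 48.9
34 32.68 [528.9 -62.  224.5] [-180.   -0.   34.] F [ 0.1  1.1 -0.9] g 16.5 48.9
39 33.1 [519.8 -71.6 224.5] [-180.   -0.   39.] F [ 2.   2.3 -1.8] g 16.6 48.9
44 33.52 [511.5 -82.  224.5] [-180.   -0.   44.] F [ 2.3  2.3 -1.1] g 16.6 48.9
45.5 33.77 [509.3 -85.2 224.5] [-180.    -0.    45.5] F [ 1.   2.5 -1.5] g 16.6 48.9
end 34.27 [509.1 -85.4 224.5] [-180.    -0.    45.6] F [ 1.3  1.8 -1.9] g 16.3 48.9
```

View pics/e.png

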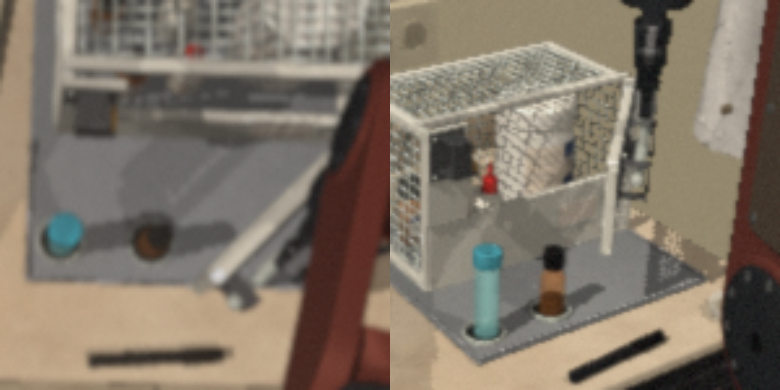

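The gate is open at about 45° in the top view, and the knob is held. Both bottles stand upright in swapped rings, and the marker hasn't moved.

```bash
python3 -c "
from station import *
print(sign_off())"
```

```text
the job is handed in; nothing more can be done
None
```

The job is handed in: the tube and vial stand upright in each other's rings, the bolt was lifted over the lip and drawn clear, and the gripper is holding the gate open at about 45°, all in about 34 s with no sign of anything else disturbed.

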